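# Find the balance point of a sprung chest lid and hold it for marking

### The arm

A 7-joint arm with a two-finger parallel gripper is mounted at the origin on a cart in front of the work surface, level with it; the furniture and walls round the work are solid. World frame = base frame: x ahead of the robot, y to its left, z up, the work surface at z = 0. Lengths are in m, angles in rad, forces in N, time in s.
With the tool pointing down it reaches from about 0.4 to 0.85 m from the base axis. Payload 10.4 kg.
Tool frame: the origin (TCP) lies on the centre line of the jaws, within the pads' length; the fingertips stand 14 mm ahead of it and the grasp point (between the pads) lies 5 mm behind it (manip.tip_reach is the distance from the TCP to the fingertips, in m); z points along the fingers, y is the line along which they close (so a half turn about z gives the same grasp; the last joint's range is limited). The gripper opens to 85 mm and grips with 20 to 120 N. Pads are 22 mm wide; open, the fingers measure 114 mm over their backs; the gripper's body (76 mm by 85 mm) begins 54 mm behind the grasp point. The pads swing forward as they close: fully open they stand 13 mm farther back than shut.
Start: joints at [1.125, 0.332, -0.065, 1.46, 0.022, 1.35, -0.088], TCP at [0.256, -0.57, 0.245] pointing down, gripper open.
Joint ranges: [-2.6, 2.6], [-0.5, 2.12], [-1.47, 1.34], [0.16, 2.42], [-1.27, 4.41], [0.06, 2.06], [-2.6, 2.6]. Speed limits (rad/s): [2.22, 2.22, 2.79, 2.79, 3.14, 3.14, 3.14].

### API

Orientations are given as a unit quaternion [x, y, z, w].
In Python, from workcell import manip gives the robot as it stands.
- The arm moves only by the shell command python3 -m pendant 'ROWS' [FORCE]. ROWS is JSON, a list of rows, each a list of 7 numbers: the shift along the tool's x, y, z in units of 50 mm (1.0 is 50 mm), then the turn, a rotation vector about the tool's x, y, z in units of 8 degrees (1.0 is 8 degrees), then the opening, from -1 (shut) to 1 (fully open), so that 0 is half open. In form: [[dx, dy, dz, ax, ay, az, jaw], ...]. A call has exactly 10 rows; each row is the pose to reach, as a shift and turn from the pose commanded when the call began, along the tool's axes at that moment; what a row does not reach only later rows make up. A row lasts 1/8 s, in which the tool goes at most 62.5 mm and 10.7 degrees, less where a joint would pass 70% of its speed; a pose out of reach is approached as far as the arm can. A call with a gripper value outside its range is refused whole. The fingers move at their own pace and stop on an object; FORCE is the grip in N (left out, the last holds). Time passes only in rows, so rows that repeat a pose let the fingers close, or fill a call up. It gives the time, the measured TCP pose, the force, the opening and the grip force at its end, in the units of the state.
- manip.get_obs(): the state, without advancing time (a new reading comes with each control period).
- manip.camera(name): name is "scene" or "top"; returns (picture, depth): 384x512x3 uint8, red, green, blue; 384x512 float32, m along the optical axis (not along the pixel's ray), 0 where there is no reading.
- manip.get_calibration(name): a dict with "fx", "fy", "cx", "cy" (pixels), "xyz" and "orientation" of the camera in the world. Camera axes: x right, y up, looking along -z (the intrinsics and any distortion apply to the point x, -y, -z); pixel columns grow to the right and rows downward; lengths in m; the calibration is good to about 2 mm. A picture is of the moment at which its call begins. get_calibration takes no time and is no camera call.
- manip.hand_in(): hands the job in; it is judged then, once.
Trained networks look in the newest picture that a camera, given by its name, has taken for a name from the list of things; names that differ only in an ending like _2 or _b are one class to them, and where a whole thing is asked for, a point or a joint stands for the part that bears it (a point fixed in the world has none). Each returns a list of dicts, best first, with "p" (0 to 1); they miss things now and then, are a little off and sometimes report something else, mostly with a low value. They report only what shows in the picture. A call takes as long as a camera call.
- manip.find_in(thing, camera): "box" ([left, top, right, bottom] in pixels, round what is visible of it).
- manip.trace(thing, camera): "pixels" (384x512 bool, what is visible of it) and "box" ([left, top, right, bottom] in pixels, round what is visible of it).
- manip.tip_of(thing, camera): "pixel" ([column, row] in pixels: a listed point, or the origin of a listed thing).
The state is a dict: "clock": time; "joint_pos": joint angles; "joint_velocities": joint speeds; "tau": joint torques, N m; "position": TCP position; "ee_rot": TCP orientation; "ft_force": force on the tool from outside, world axes, zero at the start; "torque": the same for the moment, N m; "grip_width": opening from 0.0 (shut) to 1.0 (fully open); "grasp_force": force on a finger pad.
Only numpy, scipy, OpenCV 4.12 (cv2) and the standard library are available. Lean on these libraries where they do the work, as an engineer would, in place of code of your own. Each camera call takes 0.05 s, during which the arm holds its last target. There are 200 camera calls.

### The job

I am setting out a stay for the lid of the small green chest, which a gas strut counterbalances. Take the folded rule off the closed lid and lay it flat on the bench, flush along the left edge of the chest's baseboard (left as seen from the robot) and not sticking out past the board's ends, so that I can read the lid's position off it; then raise the lid by its pull bar clearly past its balance point, where the strut begins to lift it by itself, ease it back and hold it still a few degrees below that point. Finish while still holding the lid there, with the rule still flush, and leave the bung, the wax tin and the pencil where they are.

Things in the scene. Friction and masses are not known exactly. Their poses are not given: they have to be found in the camera images.
- chest: small dark green steel chest (180 mm deep along its x, 170 mm wide along y) in the middle of a fixed pale wooden baseboard 220 x 220 mm, 15 mm thick. Origin at the centre of the board's underside, on the bench; x points from the front (pull bar) to the hinges, y to its left as seen from the robot, z up. The closed lid's flat top is 102 mm above the bench; 25 mm of board shows at left and right
- board_edge (a point): middle of the left edge of the baseboard, at bench height: 110 mm from the chest's origin along its y; axes as the chest's. The left edge is a straight vertical face 15 mm high and 220 mm long, along the chest's x
- chest_hinge (a point): middle of the lid's hinge axis, at the top of the chest's back wall, 90 mm behind the chest's origin and 92 mm above the bench; the axis runs along the chest's y
- pull_bar (a point): centre of the lid's pull bar, a round steel bar 12 mm thick with 80 mm of straight length along the chest's y, 222 mm from the hinge axis and 5 mm above the lid's underside plane; it stands 36 mm clear of the lid's front edge in the plane of the lid, on an arm at each end, and is 97 mm above the bench with the lid shut. It moves with the lid and can turn between gripping fingers
- chest_lid (a joint): opening angle of the lid (rad): 0 shut, grows as the bar goes up and back over the hinge, stop at 1.5. Balance point at 0.95 (54 degrees): below it the 0.9 kg lid falls shut (about 3 N upward at the bar start it from shut, under 1 N within 0.2 rad of the balance point), above it the gas strut lifts it to the stop
- rule: folded boxwood rule, yellow-brown, 32 mm wide along its x, 164 mm long along its y, 10 mm thick, loose, about 90 g; it starts lying flat on the chest's lid. Origin at the middle of its underside (its length reaches 82 mm to both sides)
- bung: tapered round wooden bung, 50 mm across and 34 mm high, standing on the bench behind and right of the chest, to be left alone; origin at the centre of its underside
- wax_tin: round red and black tin, 66 mm across, 27 mm high, on the bench in front and right of the chest, to be left alone; origin at the centre of its underside
- pencil: flat red carpenter's pencil, 159 mm long along its y, 14 mm wide, 9 mm thick, on the bench in front of the chest, to be left alone; origin at the middle of its underside

How it is judged:
By the outcome, as a careful person would: the job done as asked, in the order asked, and still so for the second after the job is handed in, while the arm keeps its last pose, push and grip.
It also fails if it takes over 61 s, if anything falls off the work surface, if the arm or the gripper's body presses on something with over 40 N, if the wrist force passes 120 N, or if a joint passes its speed limit or range.

## Working session

There is one attempt and no reset: what is moved stays moved. The work goes in short steps, Python scripts to look and compute and a shell command to move; the robot and the scene stay as the last step left them, time stands still between calls to the robot, and variables do not carry over. Pictures are saved under pics/ and viewed, at most 10 in all, crops included, and the job is handed in when it is done.

```bash
mkdir -p pics; ls
cat > h.py <<'E'
import numpy as np, cv2
from scipy.spatial.transform import Rotation as R
from workcell import manip
def cloud(name,depth):
    c=manip.get_calibration(name); v,u=np.mgrid[0:384,0:512]
    p=np.stack([(u-c['cx'])/c['fx']*depth,-(v-c['cy'])/c['fy']*depth,-depth],-1)
    return p@R.from_quat(c['orientation']).as_matrix().T+np.array(c['xyz'])
def rect(P):
    (c,s,a)=cv2.minAreaRect((P[:,:2]*1000).astype(np.float32)); return np.round(c,1),np.round(s,1),round(a,1)
E
python3 - <<'E'
from h import *
print(manip.get_obs())
ims=[]
for n in ["scene","top"]:
    im,d=manip.camera(n); ims.append(im); X=cloud(n,d); c=manip.get_calibration(n); print(n,{k:np.round(v,3) for k,v in c.items()})
    for t in ["rule","chest","bung","wax_tin","pencil","pull_bar"]:
        r=manip.trace(t,n)
        if r:
            m=r[0]['pixels']&(d>0); P=X[m]
            if len(P)>5: print(t,round(r[0]['p'],2),r[0]['box'],rect(P),np.round(np.percentile(P[:,2],[5,50,95]),4))
    for t in ["pull_bar","board_edge","chest_hinge","rule","chest"]:
        r=manip.tip_of(t,n)
        if r:
            q=r[0]['pixel'];print(' tip',t,round(r[0]['p'],2),q,np.round(X[int(q[1]),int(q[0])],4))
cv2.imwrite('pics/a.png',cv2.resize(cv2.vconcat(ims),None,fx=.78,fy=.78)[:,:,::-1])
E
```

```text
pics
{'clock': 0.0, 'joint_pos': array([ 1.12538541,  0.33289109, -0.06465656,  1.4609449 ,  0.02161187,
        1.34985328, -0.08853171]), 'joint_velocities': array([ 8.74295547e-06,  8.82914156e-04, -4.78561979e-04, -1.71673789e-03,
       -1.27537892e-04,  3.80053557e-04, -1.76666721e-04]), 'tau': array([-5.06310171e-04, -6.25442505e+01,  4.84480674e-02, -3.91605806e+01,
        1.59984932e-02,  9.83984792e-03, -1.11489530e-04]), 'position': array([ 0.25628333, -0.56966421,  0.24450208]), 'ee_rot': array([ 9.77741879e-01,  2.09810216e-01, -1.90034827e-04, -6.74329199e-04]), 'ft_force': array([-0.20721466,  0.74363727, -0.11658686]), 'torque': array([-0.00847792,  0.00490495,  0.01639609]), 'grasp_force': 0.0, 'grip_width': 1.0030332159404287}
scene {'fx': np.float64(474.321), 'fy': np.float64(474.321), 'cx': np.float64(255.835), 'cy': np.float64(189.014), 'xyz': array([0.608, 1.077, 0.515]), 'orientation': array([0.039, 0.524, 0.849, 0.045])}
rule 0.82 [241.9, 165.2, 283.4, 212.6] (array([493.5, 129.8]), array([426.5,  63.2]), 89.8) [0.1027 0.1107 0.1121]
bung 0.97 [152.0, 197.9, 
[... 1139 characters left out ...]
.1021 0.105 ]
bung 0.89 [297.8, 96.0, 319.6, 119.1] (array([689.8, 176.9]), array([45.9, 46.9]), 43.1) [0.0315 0.0349 0.0378]
wax_tin 0.76 [326.6, 243.6, 358.1, 271.5] (array([369.6, 120.5]), array([64.5, 62.4]), 89.0) [0.0245 0.0273 0.0302]
pencil 0.81 [231.9, 270.8, 294.5, 302.6] (array([313.2, 282.8]), array([ 13.5, 143.2]), 25.1) [0.006  0.0089 0.0117]
pull_bar 0.87 [215.1, 133.7, 323.8, 261.7] (array([497.2, 252.4]), array([246. , 184.5]), 22.4) [0.1001 0.1027 0.1052]
 tip pull_bar 0.72 [295.5, 252.3] [0.3864 0.2183 0.1057]
 tip board_edge 0.61 [224.9, 213.6] [0.4697 0.3645 0.0157]
 tip rule 0.84 [271.9, 196.6] [0.4956 0.261  0.1111]
 tip chest 0.87 [266.5, 193.2] [0.5016 0.2705 0.1136]
```

View pics/a.png

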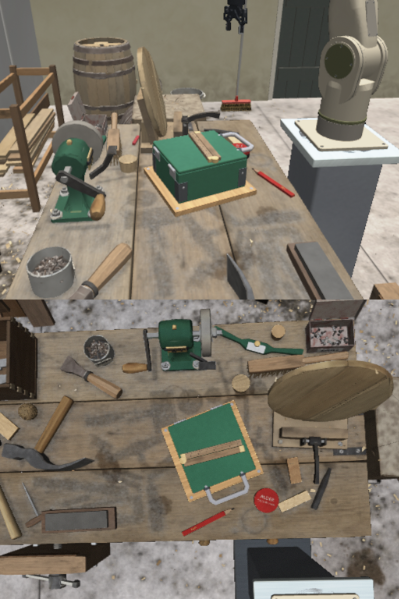

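Run:
```python
from h import *
im,d=manip.camera("top");X=cloud("top",d)
im2,d2=manip.camera("scene");X2=cloud("scene",d2)
hsv=cv2.cvtColor(im,cv2.COLOR_RGB2HSV)
near=(np.hypot(X[...,0]-.5,X[...,1]-.262)<.17)
g=(hsv[...,0]>50)&(hsv[...,0]<95)&(hsv[...,1]>90)&near&(X[...,2]>.09)
print('lid green',rect(X[g]),np.median(X[g][:,2]),g.sum())
cc=near&(X[...,2]>.096); cc=cv2.morphologyEx(cc.astype(np.uint8),cv2.MORPH_OPEN,np.ones((15,15)))>0
print('lid',rect(X[cc]))
b=near&(X[...,2]>.009)
b=b&~(X[...,2]>.12); b=cv2.morphologyEx(b.astype(np.uint8),cv2.MORPH_OPEN,np.ones((15,15)))>0
print('board',rect(X[b]))
r=near&(X[...,2]>.1075)&(X[...,2]<.12); r=cv2.morphologyEx(r.astype(np.uint8),cv2.MORPH_OPEN,np.ones((3,3)))>0
print('rule',rect(X[r]),np.median(X[r][:,2]),r.sum())
# bar: grey pixels at z~.1 front
bar=near&(X[...,2]>.08)&~cc&(hsv[...,1]<60)&(X[...,0]<.46)
print('bar',rect(X[bar]),np.median(X[bar][:,2]),bar.sum())
bench=(np.abs(X[...,2])<.006)&(np.abs(X[...,0]-.5)<.2)&(np.abs(X[...,1]-.3)<.2); print('bench z',np.median(X[bench][:,2]))
# height map 5cm grid, both cams
P=np.vstack([X[d>0],X2[d2>0]]);P=P[(P[:,2]<.9)]
xs=np.arange(-.1,1.05,.05);ys=np.arange(.8,-.75,-.05)
print('y\\x '+' '.join(f'{x*100:3.0f}' for x in xs))
for y in ys:
    row=[]
    for x in xs:
        q=P[(np.abs(P[:,0]-x-.025)<.025)&(np.abs(P[:,1]-y-.025)<.025)]
        row.append(f'{np.percentile(q[:,2],98)*100:3.0f}' if len(q) else '  .')
    print(f'{y*100:4.0f}',' '.join(row))
cv2.imwrite('pics/b.png',cv2.resize(im[110:290,170:400],None,fx=3,fy=3,interpolation=cv2.INTER_CUBIC)[:,:,::-1])
```

```text
lid green (array([509.2, 261.5]), array([177.5, 166.5]), 19.6) 0.1027335180953427 6112
lid (array([507.4, 262.2]), array([187.8, 171. ]), 19.6)
board (array([508.3, 262.5]), array([220.8, 219.6]), 19.5)
rule (array([494.6, 262.1]), array([ 32.3, 163.3]), 12.5) 0.11219828829003081 1304
bar (array([407.1, 224.3]), array([ 58.9, 159.2]), 19.1) 0.10534338190764964 982
bench z 0.0001317965683388378
y\x -10  -5   0   5  10  15  20  25  30  35  40  45  50  55  60  65  70  75  80  85  90  95 100
  80 -77 -77 -77 -77 -14   0  -0   4   4   3   0   0   5   2   1  10   3   3  11   9   .   .   .
  75 -77 -77 -77 -77 -10   0  -0   2   2   1   1   5   5   0   5  14  14  14  14  18   .   .   .
  70 -77 -77 -77 -77  -9   0  -0   2   4   2   0   5   5   4   4   0   0   0   0   0   .   .   .
  65 -77 -77 -77 -77  -7  -0  -0   2   4   3   0   6   0   4   4   4   2   2   0   0   .   .   .
  60 -77 -77 -77 -77 -77  -0  -0   2   4   3   0   7   0   0   0   0   3   5   5   0   .   .   .
  55 -77 -77 -77 -77 -77   .   .   0   4   4   0   5   0   0   0   3   3   5   5   0   .   .   .
  50 -77 -77 -77 -77 -77 
[... 1699 characters left out ...]
.   .   .   .   .   .
 -40 -78 -77 -77 -77 -77   .   .   .   .   .  -0  -0   0  -0   .  -0   .   .   .   .   .   .   .
 -45 -77 -77 -77 -77 -77   .   .   .   . -59   0  -0  -0   1   .  -0   .   .   .   .   .   .   .
 -50 -77 -77 -77 -77 -77 -77  34 -77 -76 -51  -0  -0  -0  -0   .  -0 -14   .   .   .   .   . -77
 -55 -77 -77 -77 -77 -77 -77  38  38 -77 -77 -78   .   .   .   .   . -13   .   .   .   . -77 -77
 -60 -77 -77 -77 -77 -77 -77  37  37 -77 -77 -77   .   .   0   .   . -13 -16   .   .   . -77 -77
 -65 -77 -77 -77 -77 -77 -77 -77  35 -76 -77 -77   .   .   2   .   . -12 -15   .   . -75 -77 -76
 -70   .   .   .   .   .   .   .   .   . -79   .   .   .   .   .   . -11 -14   .   . -76 -77 -77
```

View pics/b.png

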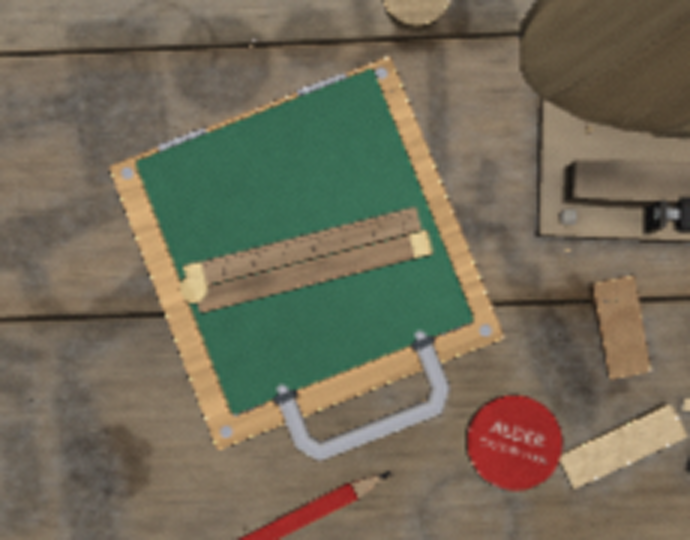

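```bash
cat >> h.py <<'E'
C=np.array([.5085,.262]); YAW=np.radians(19.6)
CX=np.array([np.cos(YAW),np.sin(YAW)]); CY=np.array([-CX[1],CX[0]])
def chest(x,y,z): return np.r_[C+CX*x+CY*y,z]
def tool(phi):
    p=np.radians(phi); return R.from_matrix(np.array([[np.cos(p),np.sin(p),0],[np.sin(p),-np.cos(p),0],[0,0,-1]]))
def goal(pos,phi,frm=None):
    o=manip.get_obs(); p,r=(o['position'],R.from_quat(o['ee_rot'])) if frm is None else (np.array(frm[0]),tool(frm[1]))
    print(np.round(r.inv().apply(np.array(pos)-p)/.05,2), np.round(np.degrees((r.inv()*tool(phi)).as_rotvec())/8,2))
def st():
    o=manip.get_obs(); r=R.from_quat(o['ee_rot']).as_matrix()
    p=o['position']; q=p[:2]-C
    print(round(o['clock'],2),np.round(p,4),'phi',round(np.degrees(np.arctan2(r[1,0],r[0,0])),1),'down',np.round(r[:,2],3),'chest',np.round([q@CX,q@CY],4),'F',np.round(o['ft_force'],1),'w',round(o['grip_width']*85,1),'g',round(o['grasp_force'],1))
E
python3 - <<'E'
from h import *
print(manip.tip_reach); st()
goal([.44,-.08,.28],65)
goal([.4946,.262,.20],102.5,([.44,-.08,.28],65))
E
```

```text
0.014
1.3 [ 0.2565 -0.57    0.2453] phi 24.2 down [ 0. -0. -1.] chest [-0.5165 -0.6992] F [-0.2 -0.6 -0.4] w 84.9 g 0.0
[ 7.37 -7.43 -0.69] [ 0.  -0.  -5.1]
[ 6.66 -1.9   1.6 ] [ 0.    0.   -4.69]
```

```bash
python3 -m pendant '[[0.5,-0.5,-0.1,0,0,-0.3,0.4],[1.2,-1.2,-0.2,0,0,-0.8,0.4],[2.0,-2.0,-0.3,0,0,-1.4,0.4],[2.8,-2.8,-0.4,0,0,-2.0,0.4],[3.6,-3.6,-0.5,0,0,-2.6,0.4],[4.4,-4.4,-0.6,0,0,-3.2,0.4],[5.2,-5.2,-0.7,0,0,-3.8,0.4],[6.0,-6.0,-0.7,0,0,-4.3,0.4],[6.8,-6.8,-0.7,0,0,-4.8,0.4],[7.4,-7.4,-0.7,0,0,-5.1,0.4]]' 40
python3 -c "
from h import *
st(); goal([.4946,.262,.17],102.5)"
```

```text
clock: 2.55
position: [0.4426, -0.0783, 0.2807]
ee_rot: [0.842, 0.539, 0.0, 0.0]
ft_force: [0.2, -0.8, 0.2]
grip_width: 0.701
grasp_force: 0.0
2.55 [ 0.4426 -0.0783  0.2807] phi 65.2 down [ 0.001 -0.001 -1.   ] chest [-0.1762 -0.2985] F [ 0.2 -0.8  0.2] w 59.6 g 0.0
[ 6.62 -1.91  2.21] [ 0.01  0.   -4.66]
```

```bash
python3 -m pendant '[[0.7,-0.2,0.1,0,0,-0.5,0.4],[1.6,-0.5,0.3,0,0,-1.1,0.4],[2.5,-0.7,0.6,0,0,-1.7,0.4],[3.4,-1.0,0.9,0,0,-2.3,0.4],[4.3,-1.3,1.2,0,0,-2.9,0.4],[5.1,-1.5,1.5,0,0,-3.5,0.4],[5.8,-1.7,1.8,0,0,-4.0,0.4],[6.3,-1.8,2.0,0,0,-4.4,0.4],[6.6,-1.9,2.2,0,0,-4.66,0.4],[6.62,-1.91,2.2,0,0,-4.66,0.4]]'
python3 -c "
from h import *
st(); goal([.4946,.262,.117],102.5)"
```

```text
clock: 3.8
position: [0.4947, 0.2601, 0.1696]
ee_rot: [0.627, 0.779, -0.001, -0.001]
ft_force: [-0.7, 0.4, 0.3]
grip_width: 0.703
grasp_force: 0.0
3.8 [0.4947 0.2601 0.1696] phi 102.4 down [-0.001 -0.    -1.   ] chest [-0.0137  0.0028] F [-0.7  0.4  0.3] w 59.7 g 0.0
[0.04 0.01 1.05] [-0.01 -0.   -0.02]
```

```bash
python3 -m pendant '[[0.02,0,0.2,0,0,0,0.4],[0.04,0,0.4,0,0,0,0.4],[0.04,0,0.6,0,0,0,0.4],[0.04,0,0.8,0,0,0,0.4],[0.04,0,0.95,0,0,0,0.4],[0.04,0,1.05,0,0,0,0.2],[0.04,0,1.07,0,0,0,0],[0.04,0,1.07,0,0,0,-0.4],[0.04,0,1.07,0,0,0,-0.6],[0.04,0,1.07,0,0,0,-0.6]]' 40
python3 -c "
from h import *
st()"
```

```text
clock: 5.05
position: [0.495, 0.2617, 0.117]
ee_rot: [0.627, 0.779, 0.0, 0.0]
ft_force: [-0.4, 0.7, 1.6]
grip_width: 0.358
grasp_force: 39.8
5.05 [0.495  0.2617 0.117 ] phi 102.3 down [ 0.  0. -1.] chest [-0.0128  0.0042] F [-0.4  0.7  1.6] w 30.4 g 39.8
```

```bash
python3 -m pendant '[[0,0,-0.1,0,0,0,-0.6],[0,0,-0.3,0,0,0,-0.6],[0,0,-0.5,0,0,0,-0.6],[0,0,-0.8,0,0,0,-0.6],[0,0,-1.1,0,0,0,-0.6],[0,0,-1.3,0,0,0,-0.6],[0,0,-1.4,0,0,0,-0.6],[0,0,-1.5,0,0,0,-0.6],[0,0,-1.5,0,0,0,-0.6],[0,0,-1.5,0,0,0,-0.6]]'
python3 -c "
from h import *
st(); goal(chest(0,.152,.19),199.6); print(chest(0,.152,.0165))"
```

```text
clock: 6.3
position: [0.4947, 0.2615, 0.1914]
ee_rot: [0.627, 0.779, -0.0, -0.0]
ft_force: [0.2, -0.5, -0.3]
grip_width: 0.363
grasp_force: 39.7
6.3 [0.4947 0.2615 0.1914] phi 102.3 down [-0. -0. -1.] chest [-0.0132  0.0042] F [ 0.2 -0.5 -0.3] w 30.9 g 39.7
[ 2.97 -0.11  0.03] [ -0.    -0.   -12.16]
[0.45751136 0.40519273 0.0165    ]
```

```bash
python3 -m pendant '[[0.15,0,0,0,0,-0.5,-0.6],[0.4,0,0,0,0,-1.4,-0.6],[0.7,0,0,0,0,-2.5,-0.6],[1.1,0,0,0,0,-3.7,-0.6],[1.5,0,0,0,0,-4.9,-0.6],[1.9,-0.05,0,0,0,-6.1,-0.6],[2.3,-0.1,0,0,0,-7.3,-0.6],[2.6,-0.1,0,0,0,-8.5,-0.6],[2.8,-0.1,0,0,0,-9.5,-0.6],[2.97,-0.11,0,0,0,-10.3,-0.6]]'
python3 -c "
from h import *
st(); goal(chest(0,.152,.0165),199.6)"
```

```text
clock: 7.55
position: [0.4576, 0.4058, 0.1913]
ee_rot: [-0.043, 0.999, -0.0, -0.0]
ft_force: [-0.5, -0.8, -1.9]
grip_width: 0.362
grasp_force: 39.7
7.55 [0.4576 0.4058 0.1913] phi -175.0 down [-0.001 -0.    -1.   ] chest [0.0003 0.1525] F [-0.5 -0.8 -1.9] w 30.8 g 39.7
[ 0.   -0.01  3.5 ] [-0.   -0.01 -1.83]
```

```bash
python3 -m pendant '[[0,0,0.1,0,0,-0.5,-0.6],[0,0,0.4,0,0,-1.0,-0.6],[0,0,0.9,0,0,-1.5,-0.6],[0,0,1.4,0,0,-1.83,-0.6],[0,0,1.9,0,0,-1.83,-0.6],[0,0,2.3,0,0,-1.83,-0.6],[0,0,2.7,0,0,-1.83,-0.6],[0,0,3.0,0,0,-1.83,-0.6],[0,0,3.2,0,0,-1.83,-0.6],[0,0,3.2,0,0,-1.83,-0.6]]'
python3 - <<'E'
from h import *
st(); goal(chest(0,.152,.0155),199.6)
im,d=manip.camera("scene");X=cloud("scene",d)
r=manip.trace("rule","scene")
if r: 
    m=r[0]['pixels']&(d>0); print(r[0]['p'],r[0]['box'],rect(X[m]),np.percentile(X[m][:,2],[5,50,95]))
cv2.imwrite('pics/c.png',cv2.resize(im[130:330,150:400],None,fx=2.5,fy=2.5)[:,:,::-1])
E
```

```text
clock: 8.8
position: [0.4576, 0.4054, 0.0313]
ee_rot: [-0.168, 0.986, -0.0, -0.0]
ft_force: [-0.0, -0.9, -0.4]
grip_width: 0.36
grasp_force: 39.7
8.8 [0.4576 0.4054 0.0313] phi -160.7 down [-0.001 -0.    -1.   ] chest [0.0002 0.1521] F [-0.  -0.9 -0.4] w 30.6 g 39.7
[ 0.   -0.    0.32] [-0.   -0.   -0.03]
0.65 [246.0, 250.1, 332.0, 287.1] (array([437.9, 408.7]), array([190.9,  79.9]), 29.0) [0.01803515 0.02486095 0.0265298 ]
```

View pics/c.png

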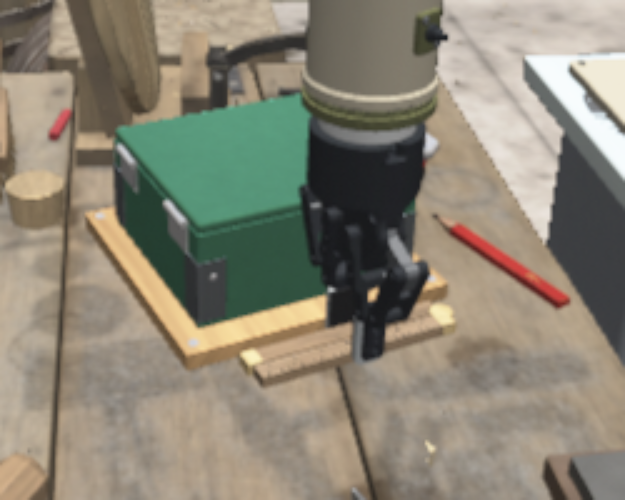

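```bash
python3 -m pendant '[[0,0,0.15,0,0,0,-0.6],[0,0,0.28,0,0,0,-0.6],[0,0,0.32,0,0,0,-0.6],[0,0,0.32,0,0,0,-0.1],[0,0,0.32,0,0,0,0.0],[0,0,0.32,0,0,0,0.0],[0,0,0.2,0,0,0,0.0],[0,0,-0.1,0,0,0,0],[0,0,-0.7,0,0,0,0],[0,0,-1.2,0,0,0,0]]'
python3 - <<'E'
from h import *
st(); goal(chest(0,.225,.075),109.6); goal(chest(0,.185,.10),109.6)
E
```

```text
clock: 10.15
position: [0.458, 0.4058, 0.094]
ee_rot: [-0.168, 0.986, 0.0, 0.001]
ft_force: [-0.1, -0.6, -0.4]
grip_width: 0.5
grasp_force: 0.0
10.15 [0.458  0.4058 0.094 ] phi -160.7 down [ 0.001  0.001 -1.   ] chest [0.0007 0.1523] F [-0.1 -0.6 -0.4] w 42.5 g 0.0
[0.02 1.45 0.38] [1.000e-02 1.000e-02 1.122e+01]
[ 0.02  0.65 -0.12] [1.000e-02 1.000e-02 1.122e+01]
```

```bash
python3 -m pendant '[[0,0.1,-0.1,0,0,0.5,0],[0,0.2,-0.1,0,0,1.5,0],[0,0.4,-0.1,0,0,2.7,0],[0,0.6,0,0,0,3.9,0],[0,0.8,0,0,0,5.1,-0.2],[0,1.0,0,0,0,6.3,-0.2],[0,1.0,0.1,0,0,7.5,-0.2],[0,1.0,0.1,0,0,8.7,-0.2],[0,1.0,0.2,0,0,9.9,-0.2],[0,1.0,0.2,0,0,10.9,-0.2]]'
python3 - <<'E'
from h import *
st(); goal(chest(0,.200,.014),109.6)
im,d=manip.camera("top");X=cloud("top",d)
near=(np.abs((X[...,:2]-C)@CX)<.11)&((X[...,:2]-C)@CY>.113)&((X[...,:2]-C)@CY<.18)&(X[...,2]>.005)&(X[...,2]<.02)
print(near.sum(),rect(X[near])); Q=(X[near][:,:2]-C); print(np.percentile(Q@CX,[1,99]),np.percentile(Q@CY,[1,99]))
E
```

```text
clock: 11.4
position: [0.4412, 0.4528, 0.0825]
ee_rot: [0.56, 0.828, 0.0, 0.0]
ft_force: [-0.6, -0.7, -0.5]
grip_width: 0.402
grasp_force: 0.0
11.4 [0.4412 0.4528 0.0825] phi 111.9 down [ 0.  0. -1.] chest [0.0006 0.2023] F [-0.6 -0.7 -0.5] w 34.1 g 0.0
[-0.05 -0.01  1.37] [ 0.   -0.    0.28]
555 (array([497.4, 418.3]), array([115.8,  36.5]), 22.4)
[-0.01031193  0.08109686] [0.13624208 0.1679249 ]
```

```bash
python3 -m pendant '[[-0.02,0,0.1,0,0,0.1,-0.2],[-0.05,0,0.3,0,0,0.28,-0.2],[-0.05,0,0.6,0,0,0.28,-0.2],[-0.05,0,0.9,0,0,0.28,-0.2],[-0.05,0,1.15,0,0,0.28,-0.2],[-0.05,0,1.3,0,0,0.28,-0.2],[-0.05,0,1.37,0,0,0.28,-0.2],[-0.2,0,1.37,0,0,0.28,-0.2],[-0.3,0,1.37,0,0,0.28,-0.2],[-0.4,0,1.37,0,0,0.28,-0.2]]'
python3 - <<'E'
from h import *
st()
E
```

```text
clock: 12.7
position: [0.4492, 0.4337, 0.0135]
ee_rot: [0.574, 0.819, 0.0, 0.0]
ft_force: [-0.0, 0.6, -0.0]
grip_width: 0.4
grasp_force: 0.0
12.7 [0.4492 0.4337 0.0135] phi 109.9 down [ 0.  0. -1.] chest [0.0017 0.1817] F [-0.   0.6 -0. ] w 34.0 g 0.0
```

```bash
python3 -m pendant '[[-0.06,0,0,0,0,0,-0.2],[-0.12,0,0,0,0,0,-0.2],[-0.18,0,0,0,0,0,-0.2],[-0.24,0,0,0,0,0,-0.2],[-0.3,0,0,0,0,0,-0.2],[-0.36,0,0,0,0,0,-0.2],[-0.42,0,0,0,0,0,-0.2],[-0.47,0,0,0,0,0,-0.2],[-0.5,0,0,0,0,0,-0.2],[-0.52,0,0,0,0,0,-0.2]]'
python3 - <<'E'
from h import *
st()
E
```

```text
clock: 13.95
position: [0.4577, 0.4098, 0.0134]
ee_rot: [0.574, 0.819, 0.0, 0.0]
ft_force: [-1.2, 2.0, 2.2]
grip_width: 0.402
grasp_force: 1.4
13.95 [0.4577 0.4098 0.0134] phi 109.9 down [ 0.  0. -1.] chest [0.0017 0.1563] F [-1.2  2.   2.2] w 34.2 g 1.4
```

Pushing 2 N (friction) now; push on until the board stops it.

```bash
python3 -m pendant '[[-0.02,0,0,0,0,0,-0.2],[-0.03,0,0,0,0,0,-0.2],[-0.04,0,0,0,0,0,-0.2],[-0.05,0,0,0,0,0,-0.2],[-0.06,0,0,0,0,0,-0.2],[-0.07,0,0,0,0,0,-0.2],[-0.08,0,0,0,0,0,-0.2],[-0.09,0,0,0,0,0,-0.2],[-0.1,0,0,0,0,0,-0.2],[-0.1,0,0,0,0,0,-0.2]]'
python3 - <<'E'
from h import *
st()
E
```

```text
clock: 15.2
position: [0.4589, 0.4062, 0.0134]
ee_rot: [0.574, 0.819, 0.001, -0.001]
ft_force: [-1.7, 7.1, 2.3]
grip_width: 0.404
grasp_force: 4.1
15.2 [0.4589 0.4062 0.0134] phi 109.9 down [-0.     0.002 -1.   ] chest [0.0017 0.1525] F [-1.7  7.1  2.3] w 34.4 g 4.1
```

```bash
python3 -m pendant '[[-0.02,0,0,0,0,0,-0.2],[-0.04,0,0,0,0,0,-0.2],[-0.05,0,0,0,0,0,-0.2],[-0.06,0,0,0,0,0,-0.2],[-0.06,0,0,0,0,0,-0.2],[0.0,0,0,0,0,0,-0.2],[0.1,0,0,0,0,0,-0.2],[0.3,0,0,0,0,0,-0.2],[0.7,0,0,0,0,0,-0.2],[1.0,0,-0.4,0,0,0,-0.2]]'
python3 - <<'E'
from h import *
st()
im,d=manip.camera("top");X=cloud("top",d)
r=manip.trace("rule","top")
q=(X[...,:2]-C); qx=q@CX;qy=q@CY
if r:
    m=r[0]['pixels']&(d>0); print(r[0]['p'],r[0]['box'],rect(X[m]),np.median(X[m][:,2]),np.percentile(qx[m],[1,99]),np.percentile(qy[m],[1,99]))
for z0,z1,n in[(.006,.0125,'rule'),(.0125,.02,'board')]:
    m=(np.abs(qx)<.12)&(qy>.09)&(qy<.17)&(X[...,2]>z0)&(X[...,2]<z1)
    print(n,m.sum(),rect(X[m]))
cv2.imwrite('pics/d.png',cv2.resize(im[100:270,150:350],None,fx=4,fy=3.5,interpolation=cv2.INTER_CUBIC)[:,:,::-1])
im2,d2=manip.camera("scene")
cv2.imwrite('pics/e.png',cv2.resize(im2[160:300,180:360],None,fx=4,fy=4,interpolation=cv2.INTER_CUBIC)[:,:,::-1])
E
```

```text
clock: 16.45
position: [0.4421, 0.4501, 0.0316]
ee_rot: [0.575, 0.818, -0.002, 0.0]
ft_force: [-0.1, -0.5, -0.7]
grip_width: 0.405
grasp_force: 0.0
16.45 [0.4421 0.4501 0.0316] phi 109.8 down [-0.002 -0.004 -1.   ] chest [0.0005 0.1995] F [-0.1 -0.5 -0.7] w 34.4 g 0.0
0.92 [196.6, 180.4, 227.0, 223.2] (array([481.8, 377.9]), array([135.5,  49.8]), 36.4) 0.010155479245540333 [-0.03254656  0.07942062] [0.08869569 0.14174037]
rule 529 (array([510.1, 387.6]), array([150.1,  63.1]), 32.4)
board 612 (array([503.4, 383.7]), array([148.7,  50.7]), 19.0)
```

View pics/d.png

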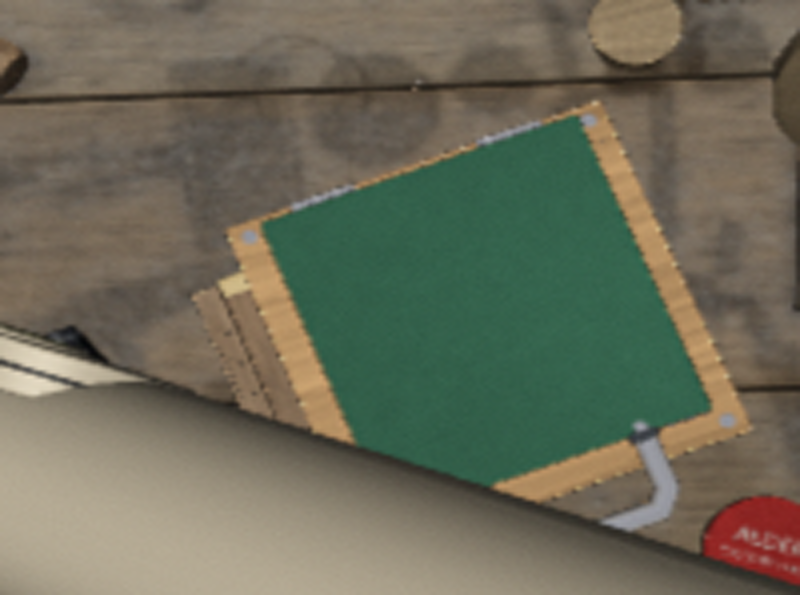

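View pics/e.png

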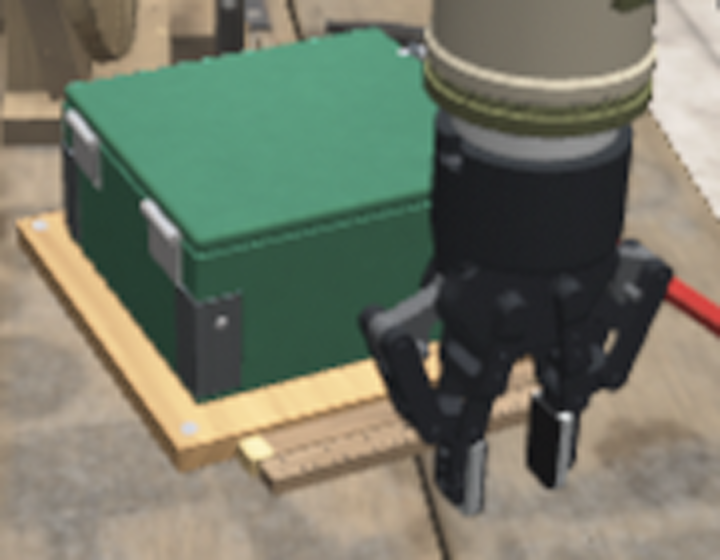

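```bash
python3 -m pendant '[[0,0,-0.3,0,0,0,-0.3],[0,0,-0.8,0,0,0,-0.3],[0,0,-1.4,0,0,0,-0.3],[0,0,-2.0,0,0,0,-0.3],[0,0,-2.6,0,0,0,-0.3],[0,0,-3.1,0,0,0,-0.3],[-0.6,-0.4,-3.3,0,0,0,-0.3],[-1.3,-1.0,-3.3,0,0,0,-0.3],[-2.0,-1.6,-3.3,0,0,0,-0.3],[-2.6,-2.1,-3.3,0,0,0,-0.3]]'
python3 - <<'E'
from h import *
st(); goal(chest(-.132,0,.14),109.6)
im,d=manip.camera("scene");X=cloud("scene",d)
q=(X[...,:2]-C); qx=q@CX;qy=q@CY
m=(np.abs(qx)<.12)&(qy>.09)&(qy<.17)&(X[...,2]>.0065)&(X[...,2]<.013)
r=manip.trace("rule","scene")
if r: 
    m=r[0]['pixels']&(d>0)&(X[...,2]>.0075)&(X[...,2]<.013)&(np.abs(qx)<.1); print(r[0]['p'],r[0]['box'],rect(X[m]),np.percentile(qx[m],[1,99]))
    for a in np.arange(-.08,.08,.02):
        k=m&(qx>a)&(qx<a+.02); print(round(a,2),k.sum(),np.round(np.percentile(qy[k],[2,98]),4) if k.sum()>3 else '')
cv2.imwrite('pics/f.png',cv2.resize(im[180:300,170:370],None,fx=4,fy=4,interpolation=cv2.INTER_CUBIC)[:,:,::-1])
E
```

```text
clock: 17.85
position: [0.3876, 0.2914, 0.198]
ee_rot: [0.575, 0.818, -0.001, 0.0]
ft_force: [-0.2, -0.5, 0.9]
grip_width: 0.351
grasp_force: 0.0
17.85 [0.3876 0.2914 0.198 ] phi 109.8 down [-0.    -0.002 -1.   ] chest [-0.1041  0.0682] F [-0.2 -0.5  0.9] w 29.9 g 0.0
[-1.36 -0.56  1.16] [-0.    0.01  0.02]
0.92 [239.7, 250.2, 321.4, 285.4] (array([466.8, 381.8]), array([160.5,  35.2]), 19.4) [-0.0768759   0.07867143]
-0.08 87 [0.1115 0.1418]
-0.06 105 [0.1117 0.1428]
-0.04 107 [0.1111 0.1426]
-0.02 111 [0.112  0.1424]
0.0 120 [0.1115 0.1425]
0.02 115 [0.1106 0.1427]
0.04 126 [0.1112 0.1423]
0.06 123 [0.1107 0.1421]
```

View pics/f.png

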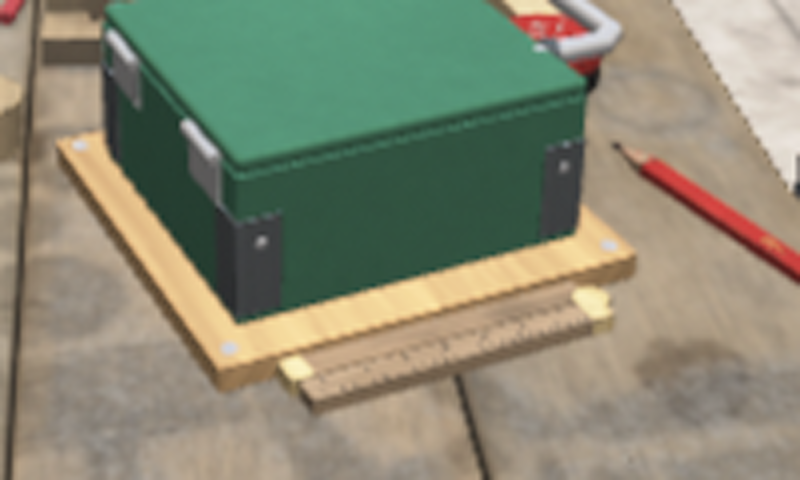

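The rule lies flush and centred along the board's left edge: its outer edge is 0.142 from the chest centre all along. Now the bar.

```bash
python3 -m pendant '[[-0.2,-0.1,0.1,0,0,0,-0.3],[-0.5,-0.2,0.3,0,0,0,-0.3],[-0.8,-0.35,0.5,0,0,0,-0.3],[-1.1,-0.45,0.7,0,0,0,-0.3],[-1.3,-0.54,0.9,0,0,0,-0.3],[-1.36,-0.56,1.0,0,0,0,-0.3],[-1.36,-0.56,1.1,0,0,0,-0.3],[-1.36,-0.56,1.16,0,0,0,-0.3],[-1.36,-0.56,1.16,0,0,0,-0.3],[-1.36,-0.56,1.16,0,0,0,-0.3]]'
python3 - <<'E'
from h import *
st(); goal(chest(-.132,0,.092),109.6)
im,d=manip.camera("top");X=cloud("top",d)
q=(X[...,:2]-C); qx=q@CX;qy=q@CY
for t in ["scene","top"]:
    if t=="scene": im,d=manip.camera("scene");X=cloud("scene",d)
    else: im,d=manip.camera("top");X=cloud("top",d)
    q=(X[...,:2]-C); qx=q@CX;qy=q@CY
    hs=cv2.cvtColor(im,cv2.COLOR_RGB2HSV)
    m=(qx>-.16)&(qx<-.11)&(abs(qy)<.06)&(X[...,2]>.085)&(X[...,2]<.107)
    print(t,m.sum()); 
    if m.sum()>10: print(rect(np.c_[qx[m],qy[m]]),np.percentile(qx[m],[3,50,97]),np.percentile(X[m][:,2],[5,50,98]))
E
```

```text
clock: 19.2
position: [0.3847, 0.2209, 0.1404]
ee_rot: [0.574, 0.819, 0.0, 0.0]
ft_force: [-0.3, -0.0, -0.2]
grip_width: 0.349
grasp_force: 0.0
19.2 [0.3847 0.2209 0.1404] phi 109.9 down [ 0.  0. -1.] chest [-0.1304  0.0028] F [-0.3 -0.  -0.2] w 29.7 g 0.0
[-0.06 -0.03  0.97] [ 0.   -0.    0.04]
scene 251
(array([-123.7,    0.3]), array([ 27. , 108.7]), 0.2) [-0.13504169 -0.12778006 -0.1123763 ] [0.09377104 0.10044359 0.10329558]
top 0
```

```bash
python3 -m pendant '[[-0.02,0,0.15,0,0,0,-0.3],[-0.05,-0.01,0.35,0,0,0,-0.3],[-0.05,-0.01,0.55,0,0,0,-0.3],[-0.05,-0.01,0.75,0,0,0,-0.3],[-0.05,-0.01,0.9,0,0,0,-0.3],[-0.05,-0.01,0.98,0,0,0,-0.3],[-0.05,-0.01,0.98,0,0,0,-0.6],[-0.05,-0.01,0.98,0,0,0,-0.9],[-0.05,-0.01,0.98,0,0,0,-1],[-0.05,-0.01,0.98,0,0,0,-1]]' 35
python3 - <<'E'
from h import *
st()
E
```

```text
clock: 20.6
position: [0.384, 0.2177, 0.0913]
ee_rot: [0.574, 0.819, -0.001, -0.0]
ft_force: [-5.2, -2.3, 4.0]
grip_width: 0.129
grasp_force: 34.2
20.6 [0.384  0.2177 0.0913] phi 109.9 down [-0.002 -0.001 -1.   ] chest [-1.321e-01  1.000e-04] F [-5.2 -2.3  4. ] w 10.9 g 34.2
```

Run:
```python
import numpy as np
for t in np.arange(0,1.16,.05):
    print(round(t,2),round((.222-.222*np.cos(t)+.005*np.sin(t))/.05,2),round(-(.222*np.sin(t)+.005*np.cos(t)-.005)/.05,2))
```

```text
0.0 0.0 -0.0
0.05 0.01 -0.22
0.1 0.03 -0.44
0.15 0.06 -0.66
0.2 0.11 -0.88
0.25 0.16 -1.1
0.3 0.23 -1.31
0.35 0.3 -1.52
0.4 0.39 -1.72
0.45 0.49 -1.92
0.5 0.59 -2.12
0.55 0.71 -2.31
0.6 0.83 -2.49
0.65 0.97 -2.67
0.7 1.11 -2.84
0.75 1.26 -3.0
0.8 1.42 -3.15
0.85 1.58 -3.3
0.9 1.76 -3.44
0.95 1.94 -3.57
1.0 2.13 -3.69
1.05 2.32 -3.8
1.1 2.52 -3.9
1.15 2.72 -3.99
```

```bash
python3 -m pendant '[[0,0,-0.05,0,0,0,-1],[0,0,-0.13,0,0,0,-1],[0.0,0.01,-0.22,0,0,0,-1],[0,0.02,-0.33,0,0,0,-1],[0,0.03,-0.44,0,0,0,-1],[0,0.05,-0.55,0,0,0,-1],[0,0.06,-0.66,0,0,0,-1],[0,0.09,-0.77,0,0,0,-1],[0,0.11,-0.88,0,0,0,-1],[0,0.11,-0.88,0,0,0,-1]]'
cat >> h.py <<'E'
def lid():
    for n in ["scene","top"]:
        im,d=manip.camera(n);X=cloud(n,d); hs=cv2.cvtColor(im,cv2.COLOR_RGB2HSV)
        q=X[...,:2]-C; qx=q@CX; qy=q@CY
        m=(hs[...,0]>50)&(hs[...,0]<95)&(hs[...,1]>90)&(d>0)&(np.abs(qy)<.07)&(qx<.12)&(qx>-.15)&(X[...,2]>.085)
        if m.sum()<50: print(n,'few',m.sum()); continue
        x,z=qx[m],X[...,2][m]
        for _ in range(4):
            a=np.polyfit(x,z,1) ; r=np.abs(z-np.polyval(a,x)); k=r<max(.004,1.5*np.median(r)); x,z=x[k],z[k]
        # hinge-perp check: distance of top plane from hinge (should be .010)
        t=np.arctan(-a[0]); print(n,'theta',round(t,3),'n',len(x),'resid',round(np.median(np.abs(z-np.polyval(a,x))),4),'hinge dist',round((np.polyval(a,.09)-.092)*np.cos(t),4))
def fk():
    o=manip.get_obs(); q=o['position'][:2]-C
    print('theta_tcp',round(np.arctan2(o['position'][2]+.005-.092,.09-q@CX)-.0225,3),'r',round(np.hypot(o['position'][2]+.005-.092,.09-q@CX),4))
E
python3 -c "
from h import *
st();fk();lid()"
```

```text
clock: 21.85
position: [0.3889, 0.2194, 0.1352]
ee_rot: [0.574, 0.819, -0.001, -0.001]
ft_force: [-8.7, -1.9, -1.2]
grip_width: 0.122
grasp_force: 34.3
21.85 [0.3889 0.2194 0.1352] phi 109.9 down [-0.003 -0.002 -1.   ] chest [-0.127  0.   ] F [-8.7 -1.9 -1.2] w 10.3 g 34.3
theta_tcp 0.196 r 0.2223
scene theta 0.195 n 3428 resid 0.0005 hinge dist 0.0092
top theta 0.194 n 5837 resid 0.0009 hinge dist 0.0108
```

```bash
python3 -m pendant '[[0,0.0,-0.1,0,0,0,-1],[0,0.04,-0.25,0,0,0,-1],[0,0.09,-0.43,0,0,0,-1],[0,0.16,-0.64,0,0,0,-1],[0,0.25,-0.84,0,0,0,-1],[0,0.35,-1.04,0,0,0,-1],[0,0.45,-1.24,0,0,0,-1],[0,0.57,-1.43,0,0,0,-1],[0,0.69,-1.61,0,0,0,-1],[0,0.69,-1.61,0,0,0,-1]]'
python3 -c "
from h import *
st();fk();lid()"
```

```text
clock: 23.2
position: [0.422, 0.2313, 0.2172]
ee_rot: [0.574, 0.819, -0.001, -0.0]
ft_force: [-14.9, -6.8, 9.5]
grip_width: 0.127
grasp_force: 34.7
23.2 [0.422  0.2313 0.2172] phi 109.9 down [-0.002 -0.002 -1.   ] chest [-0.0918  0.0001] F [-14.9  -6.8   9.5] w 10.8 g 34.7
theta_tcp 0.599 r 0.2236
scene theta 0.585 n 3202 resid 0.0007 hinge dist 0.0091
top theta 0.588 n 3663 resid 0.0008 hinge dist 0.0109
```

```bash
python3 -m pendant '[[0,-0.04,-0.04,0,0,0,-1],[0,0.02,-0.14,0,0,0,-1],[0,0.12,-0.27,0,0,0,-1],[0,0.2,-0.36,0,0,0,-1],[0,0.27,-0.44,0,0,0,-1],[0,0.34,-0.52,0,0,0,-1],[0,0.41,-0.6,0,0,0,-1],[0,0.49,-0.67,0,0,0,-1],[0,0.57,-0.75,0,0,0,-1],[0,0.57,-0.75,0,0,0,-1]]'
python3 -c "
from h import *
st();fk();lid()"
```

```text
clock: 24.55
position: [0.451, 0.2416, 0.2539]
ee_rot: [0.575, 0.818, 0.001, 0.001]
ft_force: [5.1, 2.0, -9.4]
grip_width: 0.123
grasp_force: 34.2
24.55 [0.451  0.2416 0.2539] phi 109.9 down [ 0.003  0.002 -1.   ] chest [-0.061   0.0001] F [ 5.1  2.  -9.4] w 10.4 g 34.2
theta_tcp 0.813 r 0.2251
scene theta 0.798 n 2976 resid 0.0008 hinge dist 0.009
top theta 0.801 n 1012 resid 0.0008 hinge dist 0.0109
```

```bash
python3 -m pendant '[[0,0.05,-0.03,0,0,0,-1],[0,0.15,-0.12,0,0,0,-1],[0,0.26,-0.21,0,0,0,-1],[0,0.36,-0.28,0,0,0,-1],[0,0.47,-0.36,0,0,0,-1],[0,0.58,-0.43,0,0,0,-1],[0,0.69,-0.5,0,0,0,-1],[0,0.8,-0.57,0,0,0,-1],[0,0.91,-0.63,0,0,0,-1],[0,1.02,-0.69,0,0,0,-1]]'
python3 -c "
from h import *
st();fk();lid()"
```

```text
clock: 25.9
position: [0.4981, 0.2585, 0.2885]
ee_rot: [0.575, 0.818, 0.0, 0.0]
ft_force: [-2.2, -3.7, 4.3]
grip_width: 0.122
grasp_force: 35.8
25.9 [0.4981 0.2585 0.2885] phi 109.9 down [ 0.001 -0.    -1.   ] chest [-0.011   0.0002] F [-2.2 -3.7  4.3] w 10.4 g 35.8
theta_tcp 1.084 r 0.2254
scene theta 1.076 n 2812 resid 0.001 hinge dist 0.0087
top few 36
```

```bash
python3 -m pendant '[[0,0.06,-0.03,0,0,0,-1],[0,0.12,-0.06,0,0,0,-1],[0,0.14,-0.07,0,0,0,-1],[0,0.14,-0.07,0,0,0,-1],[0,0.06,-0.03,0,0,0,-1],[0,-0.04,0.02,0,0,0,-1],[0,-0.14,0.07,0,0,0,-1],[0,-0.24,0.13,0,0,0,-1],[0,-0.31,0.17,0,0,0,-1],[0,-0.38,0.21,0,0,0,-1]]'
python3 -c "
from h import *
st();fk();lid()"
```

```text
clock: 27.25
position: [0.4796, 0.2521, 0.277]
ee_rot: [0.574, 0.819, 0.0, 0.0]
ft_force: [4.7, -3.0, -2.8]
grip_width: 0.126
grasp_force: 35.4
27.25 [0.4796 0.2521 0.277 ] phi 109.9 down [ 0. -0. -1.] chest [-0.0306  0.0004] F [ 4.7 -3.  -2.8] w 10.7 g 35.4
theta_tcp 0.983 r 0.225
scene theta 0.973 n 2944 resid 0.0009 hinge dist 0.0088
top few 14
```

```bash
python3 -m pendant '[[0,-0.05,0.03,0,0,0,-1],[0,-0.1,0.07,0,0,0,-1],[0,-0.15,0.1,0,0,0,-1],[0,-0.2,0.14,0,0,0,-1],[0,-0.25,0.17,0,0,0,-1],[0,-0.29,0.21,0,0,0,-1],[0,-0.33,0.23,0,0,0,-1],[0,-0.36,0.25,0,0,0,-1],[0,-0.36,0.25,0,0,0,-1],[0,-0.36,0.25,0,0,0,-1]]'
python3 - <<'E'
from h import *
st();fk();lid()
im,d=manip.camera("scene");X=cloud("scene",d)
q=(X[...,:2]-C); qx=q@CX;qy=q@CY
r=manip.trace("rule","scene")
if r: 
    m=r[0]['pixels']&(d>0)&(X[...,2]>.0075)&(X[...,2]<.013)&(np.abs(qx)<.1); print(r[0]['p'],rect(X[m]),np.percentile(qx[m],[1,99]),np.percentile(qy[m],[2,98]))
cv2.imwrite('pics/g.png',im[60:340,100:460,::-1].repeat(2,0).repeat(2,1))
E
```

```text
clock: 28.6
position: [0.4626, 0.246, 0.2646]
ee_rot: [0.574, 0.819, -0.0, 0.0]
ft_force: [3.1, -4.6, -1.2]
grip_width: 0.124
grasp_force: 35.1
28.6 [0.4626 0.246  0.2646] phi 109.9 down [-0. -0. -1.] chest [-0.0486  0.0003] F [ 3.1 -4.6 -1.2] w 10.6 g 35.1
theta_tcp 0.886 r 0.2253
scene theta 0.872 n 2959 resid 0.0008 hinge dist 0.0089
top theta 0.871 n 108 resid 0.0008 hinge dist 0.0108
0.58 (array([466.2, 381.1]), array([161.2,  35.7]), 20.3) [-0.07748377  0.07793294] [0.11092022 0.14267384]
```

View pics/g.png

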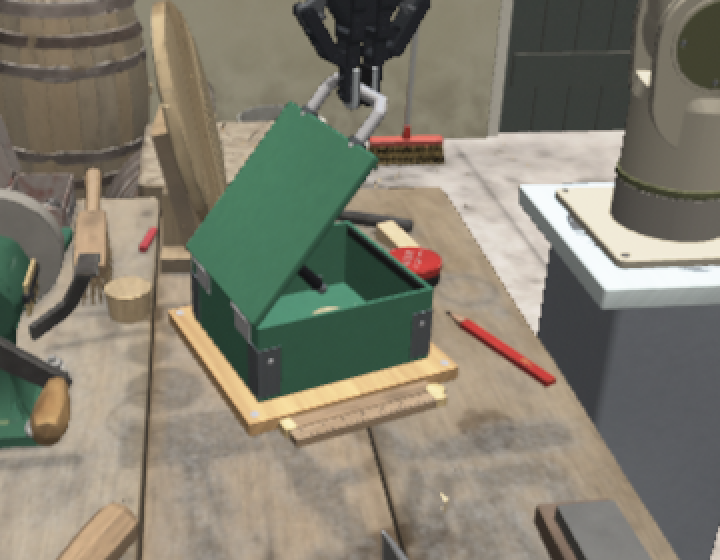

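The lid is held at about 0.87 rad (4.5° below balance). The rule is flush, and the bung, tin and pencil look where they were.

```bash
python3 -c "
from h import *
print(np.abs(manip.get_obs()['joint_velocities']).max()); print(manip.hand_in())"
```

```text
0.0023864213714377843
the job is handed in; nothing more can be done
None
```

The job is handed in at about 29 s: the rule lies flush along the baseboard's left edge, and the lid was raised to about 1.1 rad, past its balance point, then eased back and held still at about 0.87 rad, 4.5° below it; the bung, tin and pencil were left alone.

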